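# Set a glass slab to the scribed line and clamp it for scoring

### The arm

A 7-joint arm with a two-finger parallel gripper is mounted at the origin on the work surface. World frame = base frame: x ahead of the robot, y to its left, z up, the work surface at z = 0. Lengths are in m, angles in rad, forces in N, time in s.
With the tool pointing down it reaches from about 0.4 to 0.875 m from the base axis. Payload 19.3 kg.
Tool frame: the origin (TCP) lies where the fingers leave the gripper's body, on its centre line; the fingertips stand 73 mm ahead of it and the grasp point (between the pads) lies 54 mm ahead of it (tcp_to_tips is the distance from the TCP to the fingertips, in m); z points along the fingers, y is the line along which they close (so a half turn about z gives the same grasp; the last joint's range is limited). The gripper opens to 85 mm and grips with 20 to 120 N. Pads are 22 mm wide; open, the fingers measure 114 mm over their backs; the gripper's body (76 mm by 85 mm) begins 54 mm behind the grasp point. The pads swing forward as they close: fully open they stand 13 mm farther back than shut.
Start: joints at [1.268, 0.521, -0.036, 1.599, 0.021, 1.021, -0.113], TCP at [0.144, -0.608, 0.304] pointing down, gripper open.
Joint ranges: [-2.91, 2.91], [-0.3, 2.13], [-1.5, 1.42], [0.17, 2.43], [-1.26, 4.41], [0.16, 1.93], [-2.52, 2.52]. Speed limits (rad/s): [1.89, 1.89, 2.39, 2.39, 3.01, 3.01, 3.01].

### API

Orientations are given as a unit quaternion [w, x, y, z].
In Python, from cell import * gives the robot as it stands. The module is installed in compiled form; this text tells all that it offers.
- The arm moves only by the tool arm_command, never from a script. Its argument "series" is a list that holds one entry, the list of rows, each a list of 7 numbers: the shift along the tool's x, y, z as a fraction of full scale, then the turn, a rotation vector about the tool's x, y, z as a fraction of full scale, then the closure, from 0 (fully open) to 1 (shut). In form: [[[dx, dy, dz, ax, ay, az, jaw], ...]]. A call has 1 to 20 rows; each row shifts and turns the commanded pose from where the row before left it, along the tool's axes as they then stand; what a row does not reach is not made up. Full scale, the value 1, is 20 mm for a shift and 4 degrees for a turn. A row lasts 1/12 s, in which the tool goes at most 41.7 mm and 7.16 degrees, less where a joint would pass 70% of its speed; a pose out of reach is approached as far as the arm can. A call with a number of a shift or a turn outside -1 to 1 is refused whole. A call with a gripper value outside its range is refused whole. The fingers move at their own pace and stop on an object; "squeeze" is the grip in N (left out, the last holds). Time passes only in rows, so rows that do not move let the fingers close. It gives the time, the measured TCP pose, the force, the opening and the grip force at its end, in the units of the state.
- get_obs(): the state, without advancing time (a new reading comes with each control period).
- camera(name): name is "scene" or "top" or "wrist"; returns the picture (400x640x3 uint8, blue, green, red); there is no depth.
- calibration(name): a dict with "camera_matrix" (3x3 intrinsics, pixels), "world_to_cam" (4x4, takes a point from world to camera coordinates); the wrist camera has in their place "tool_from_camera" (4x4, takes a point from camera to tool coordinates, whose origin is the TCP and whose axes are the flange's). Camera axes: x right, y down, z forward; pixel columns grow to the right and rows downward; lengths in m; the calibration is good to about 2 mm. A picture is of the moment at which its call begins: read the wrist's pose just before it. calibration takes no time and is no camera call.
- job_done(): hands the job in; it is judged then, once.
The state is a dict: "time": time; "joint_pos": joint angles; "joint_velocities": joint speeds; "joint_torque": joint torques, N m; "tool_pos": TCP position; "eef_rot": TCP orientation; "wrist_force": force on the tool from outside, world axes, zero at the start; "torque": the same for the moment, N m; "gripper_width": finger opening in m; "gripper_force": force on a finger pad.
Only numpy, scipy, OpenCV 4.12 (cv2) and the standard library are available. Lean on these libraries where they do the work, as an engineer would, in place of code of your own. Each camera call takes 0.05 s, during which the arm holds its last target. There are 200 camera calls.

### The job

Without lifting the glass slab, first push it square against the fence's sprung lip and press it there gently but firmly for a moment; then slide it along the fence until its leading edge lies on the scribed line, not running past it, and still pressing lightly on the lip. Finally press the hold-down onto the glass, gently but firmly for a moment, and leave it down, with the slab still against the lip and on the line; the glass is brittle and the other things on the bench stay where they are.

Things in the scene. Friction and masses are not known exactly. Their poses are not given: they have to be found in the camera images.
- board: Plywood scoring board lying fixed on the bench, 250 (its x) x 420 (its y) x 15 mm thick. Origin: centre of its underside; x points from its near side to its fence side (roughly away from the robot), y along the fence (roughly to the robot's left), z up. Its flat top is 15 mm above the origin.
- fence: Adjustable fence along the board's far side: an aluminium rail faced with a sprung black lip, 390 mm long, parallel to board y, 14 mm tall. The rail is clamped firmly, elsewhere each time: the lip's face lies between board x = +40 and +70 mm, not measured, to be found by feel. The lip yields 1 mm per 1.5 N up to 4 mm, then is hard. Origin: on the board's top at board x = +40, y = 0 (a fixed point).
- gauge: Thin bright metal strip (50 mm wide along y) set flush in the board's top, with one black scribed line 2 mm wide across its middle, square to the fence. It is no obstacle: things slide over it. Origin: on the line, level with the board's top; the line runs along the strip's x axis (parallel to the board's x), y as the board's.
- slab: Greenish glass slab lying on the board, 90 (its x) x 150 (its y) x 10 mm, about 0.34 kg. Origin: centre of its underside. It starts 20 to 75 mm clear of the fence, up to 0.12 rad askew, well short of the line on its -y side. It slides on the board with 2 to 6 N. Brittle: more than 25 N from the robot, the fence or the hold-down spoils it.
- slab_lead (a point): Middle of the slab's leading edge (its +y short edge), at the underside, 75 mm from the slab's origin.
- holddown: Small steel arm reaching from a hinge behind the fence towards the robot (its -x), a sprung rubber pad (18 mm across) under its free end, 85 mm from the hinge. Origin on the hinge axis (its y), at board x = +101, y = +45, z = +25 mm. Starts raised 0.65 to 0.95 rad; level, the pad just touches the glass; pressed on, the pad yields about 1 mm per 2 N, up to 7 mm. Stiff hinge, stays anywhere; about 2 N at the pad moves it.
- holddown_top (a point): Centre of the top face of the hold-down's round steel button (34 mm across), right over the pad: 85 mm from the hinge axis along the arm and 25 mm off it, square to the arm. The pad's underside is 25 mm below it, level with the hinge axis. Pressing here lowers the arm.
- jar: Bystander: small amber jar, 32 mm across, 45 mm tall, standing on the board beyond the line; origin at the centre of its underside.
- offcut: Bystander: small glass strip 50 x 22 x 8 mm lying on the board's near edge; origin at the centre of its underside.
- brush: Bystander: brush lying on the bench.
- driver: Bystander: screwdriver lying on the bench.
- paddle: Bystander: graphite paddle with a round wooden handle, about 200 mm long, lying on the bench.
- frit1: Bystander: jar, 56 mm across, 80 mm tall.
- frit2: Bystander: second jar, 56 mm across, 80 mm tall.
- weight: Bystander: brass weight with a knob, 44 mm across, 54 mm tall.
Not all that is in view belongs to the job. There is more than one size of the slab; the one meant has the size given above.

How it is judged:
By the outcome, as a careful person would: the job done as asked, in the order asked, and still so for the second after the job is handed in, with the robot touching nothing.
It also fails if it takes over 72 s, if anything falls off the work surface, if the arm or the gripper's body presses on something with over 40 N, if the wrist force passes 120 N, or if a joint passes its speed limit or range.

## Working session

There is one attempt and no reset: what is moved stays moved. The work goes in short steps, Python scripts to look and compute and a tool call to move; the robot and the scene stay as the last step left them, time stands still between calls to the robot, and variables do not carry over. Pictures are saved under pics/ and viewed, at most 10 in all, crops included, and the job is handed in when it is done.

Besides the shell and the picture viewer there is one more tool, called after ">>>" as name([rows], argument=value, ...), one row to a line, values as JSON. arm_command: Moves the arm, as the interface text tells. Its arguments: {"type":"object","properties":{"series":{"type":"array","items":{"type":"array","items":{"type":"array","items":{"type":"number","minimum":-1,"maximum":1}}}},"squeeze":{"type":"number"}},"required":["series"]}

```bash
mkdir -p pics
python3 - <<'E'
from cell import *
import cv2
o=get_obs();print({k:o[k] for k in('time','tool_pos','eef_rot','wrist_force','gripper_width')})
for n in('scene','top'):
    cv2.imwrite(f'pics/{n}0.png',camera(n)); c=calibration(n);print(n,c['camera_matrix'],c['world_to_cam'])
print(calibration('wrist'))
E
```

```text
{'time': 0.0, 'tool_pos': array([ 0.14412265, -0.60792377,  0.30335426]), 'eef_rot': array([-5.20924567e-04,  9.93233818e-01,  1.16130541e-01, -8.98263661e-05]), 'wrist_force': array([ 1.02825035, -0.3545444 ,  0.24079959]), 'gripper_width': 0.08509397082707372}
scene [[483.78962487   0.         311.6120821 ]
 [  0.         483.78962487 196.55396423]
 [  0.           0.           1.        ]] [[ 0.35473107  0.93494237  0.00697424 -0.19156502]
 [ 0.7270287  -0.27114003 -0.63080295 -0.31756531]
 [-0.5878734   0.22883587 -0.77591172  1.55232998]
 [ 0.          0.          0.          1.        ]]
top [[409.69941841   0.         323.53939343]
 [  0.         409.69941841 194.08352898]
 [  0.           0.           1.        ]] [[ 0.02261091 -0.9997302   0.0053181  -0.00574818]
 [-0.994392   -0.02303924 -0.103217    0.51203189]
 [ 0.10331168 -0.00295445 -0.99464464  1.05441083]
 [ 0.          0.          0.          1.        ]]
{'camera_matrix': array([[360.24617423,   0.        , 318.39241101],
       [  0.        , 360.24617423, 191.58949621],
       [  0.        ,   0.        ,   1.        ]]), 'tool_from_camera': array([[ 4.15814430e-04, -9.48020689e-01, -3.18208423e-01,
         8.21959505e-02],
       [ 9.99999787e-01,  2.34076473e-04,  6.09364768e-04,
         3.42263046e-04],
       [-5.03205301e-04, -3.18208609e-01,  9.48020584e-01,
        -6.89300133e-02],
       [ 0.00000000e+00,  0.00000000e+00,  0.00000000e+00,
         1.00000000e+00]])}
```

View pics/top0.png

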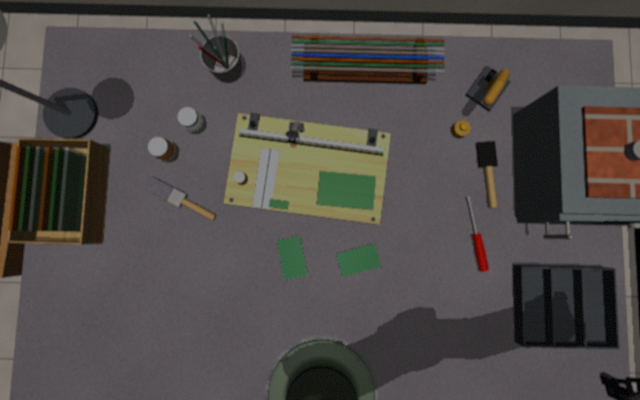

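View pics/scene0.png

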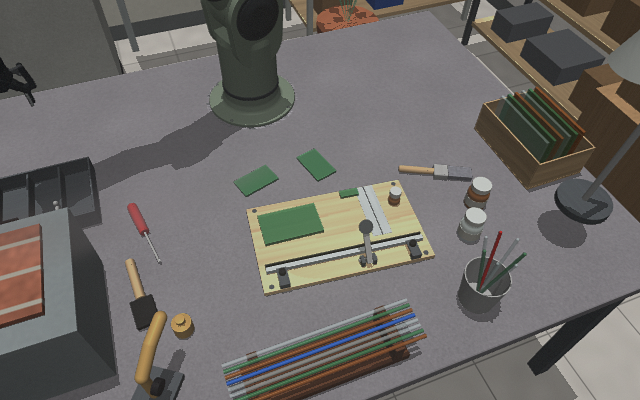

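The top view shows three green glass pieces: one on the board at (346,190), and two on the bench at (292,257) and (358,260). The one on the board is the largest and lies short of the line, so it fits the description. I'll confirm it in an enlarged crop.

Run:
```python
import cv2
i=cv2.imread('pics/top0.png');cv2.imwrite('pics/top0c.png',cv2.resize(i[105:235,215:405],None,fx=4.2,fy=4.2,interpolation=cv2.INTER_CUBIC))
```

```text
(no output)
```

View pics/top0c.png

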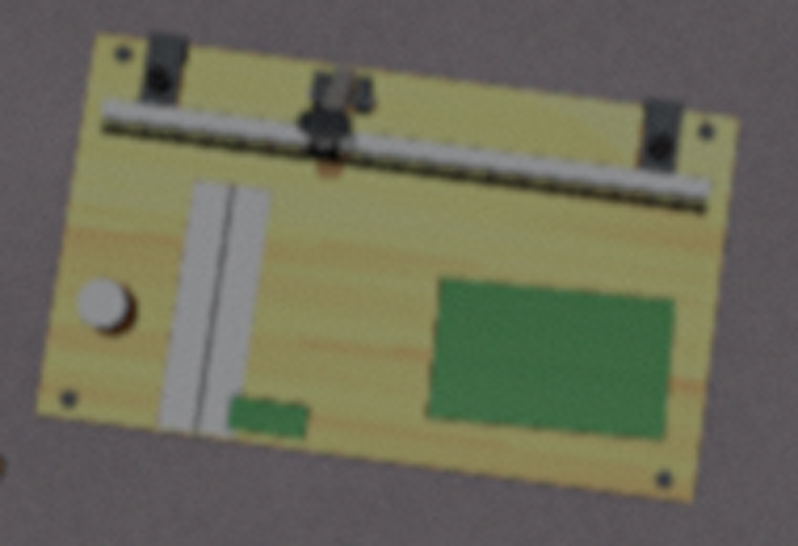

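The crop shows the board slab with corners (440,279), (674,298), (664,439) and (427,417). The scribed line runs (233,186)-(197,430). The lip's lower edge runs (103,130)-(706,210), and the hold-down button is near (326,125).

```bash
cat > h.py <<'E'
from cell import *
import numpy as np
def ray(name,uv,z):
    c=calibration(name);K=c['camera_matrix'];W=c['world_to_cam']
    R=W[:3,:3];o=-R.T@W[:3,3];d=R.T@np.linalg.inv(K)@[uv[0],uv[1],1]
    return o+d*(z-o[2])/d[2]
E
cat > m.py <<'E'
from h import *
np.set_printoptions(precision=4,suppress=True)
cr=lambda p:((p[0]+.5)/4.2-.5+215,(p[1]+.5)/4.2-.5+105)
P=lambda p,z:ray('top',cr(p),z)[:2]
B=[P(p,.015) for p in[(98,33),(739,118),(692,502),(37,414)]]
print('board sides',[np.linalg.norm(B[i]-B[i-1]) for i in range(4)])
ex=(B[0]+B[1]-B[2]-B[3]);ey=(B[0]+B[3]-B[1]-B[2])
a=np.arctan2(ex[1],ex[0]);b=np.arctan2(-ey[0],ey[1]);yaw=np.arctan2(np.sin(a)*.25+np.sin(b)*.42,np.cos(a)*.25+np.cos(b)*.42)
c0=sum(B)/4;print('board',c0,a,b,yaw)
R=np.array([[np.cos(yaw),-np.sin(yaw)],[np.sin(yaw),np.cos(yaw)]])
L=lambda p,z:R.T@(P(p,z)-c0)
S=[L(p,.025) for p in[(440,279),(674,298),(664,439),(427,417)]]
print('slab board-frame',S,'ctr',sum(S)/4,[np.linalg.norm(S[i]-S[i-1]) for i in range(4)])
ly=S[0]+S[3]-S[1]-S[2];print('askew',np.arctan2(-ly[0],ly[1]))
print('line',L((233,186),.015),L((197,430),.015))
print('lip',L((103,130),.029),L((706,210),.029))
print('offcut',L((231,415),.023),L((307,420),.023),'jar',L((103,306),.06))
print('button z~.11',L((326,125),.11))
E
python3 m.py
```

```text
board sides [np.float64(0.2497085553790948), np.float64(0.4182301356887357), np.float64(0.2496294629221178), np.float64(0.41758772260125504)]
board [0.5837 0.0498] -0.11209077577331983 -0.110734038002469 -0.1112402834146506
slab board-frame [array([-0.0067, -0.0324]), array([ 0.0011, -0.1807]), array([-0.0884, -0.1852]), array([-0.0946, -0.0361])] ctr [-0.0472 -0.1086] [np.float64(0.08793960951384266), np.float64(0.148487306521531), np.float64(0.08962499183607953), np.float64(0.14926506533923461)]
askew 0.04710248441313699
line [0.0368 0.1077] [-0.1215  0.1072]
lip [0.0588 0.1926] [ 0.0591 -0.1935]
offcut [-0.1097  0.0862] [-0.1064  0.0384] jar [-0.0564  0.1683]
button z~.11 [0.0615 0.0441]
```

>>> arm_command([
  [[0.9,-0.99,0,0,0,0,0],[0.9,-0.99,0,0,0,0,0],[0.9,-0.99,0,0,0,0,0],[0.9,-0.99,0,0,0,0,0],[0.9,-0.99,0,0,0,0,0],[0.9,-0.99,0,0,0,0,0],[0.9,-0.99,0,0,0,0,0],[0.9,-0.99,0,0,0,0,0],[0.9,-0.99,0,0,0,0,0],[0.9,-0.99,0,0,0,0,0],[0.9,-0.99,0,0,0,0,0],[0.9,-0.99,0,0,0,0,0],[0.9,-0.99,0,0,0,0,0],[0.9,-0.99,0,0,0,0,0],[0.9,-0.99,0,0,0,0,0],[0.9,-0.99,0,0,0,0,0],[0.9,-0.99,0,0,0,0,0],[0.9,-0.99,0,0,0,0,0],[0.9,-0.99,0,0,0,0,0],[0.9,-0.99,0,0,0,0,0]],
])

```text
time: 1.77
tool_pos: [0.4034, -0.1385, 0.3039]
eef_rot: [-0.0, 0.993, 0.116, -0.0]
wrist_force: [-0.1, 0.2, -0.0]
gripper_width: 0.0851
gripper_force: 0.0
```

>>> arm_command([
  [[0.9,-0.99,0,0,0,0,0],[0.9,-0.99,0,0,0,0,0],[0.9,-0.99,0,0,0,0,0],[0.9,-0.99,0,0,0,0,0],[0,0,0,0,0,-1,0],[0,0,0,0,0,-1,0],[0,0,0,0,0,-1,0],[0,0,0,0,0,-1,0],[0,0,0,0,0,-1,0],[0,0,0,0,0,-1,0],[0,0,0,0,0,-1,0],[0,0,0,0,0,-1,0],[0,0,0,0,0,-1,0],[0,0,0,0,0,-1,0],[0,0,0,0,0,-1,0],[0,0,0,0,0,-1,0],[0,0,0,0,0,-1,0],[0,0,0,0,0,-1,0],[0,0,0,0,0,-1,0],[0,0,0,0,0,-1,0]],
])

```text
time: 3.43
tool_pos: [0.4548, -0.0461, 0.3038]
eef_rot: [-0.0, 0.78, 0.626, -0.0]
wrist_force: [0.1, 0.2, -0.1]
gripper_width: 0.0855
gripper_force: 0.0
```

>>> arm_command([
  [[0,0,0,0,0,-1,0],[0,0,0,0,0,-1,0],[0,0,0,0,0,-1,0],[0,0,0,0,0,-1,0],[0,0,0,0,0,-1,0],[0,0,0,0,0,-1,0],[0,0,0,0,0,-1,0],[0,0,0,0,0,-1,0],[0,0,0,0,0,-1,0],[0,0,0,0,0,-1,0],[0,0,0,0,0,-1,0],[0,0,0,0,0,-1,0],[0,0,0,0,0,-1,0],[0,0,0,0,0,-1,0],[0,0,0,0,0,-1,0],[0,0,0,0,0,-1,0],[0,0,0,0,0,-1,0],[0,0,0,0,0,-1,0],[0,0,0,0,0,-1,0],[0,0,0,0,0,-1,0]],
])

```text
time: 5.1
tool_pos: [0.4548, -0.0462, 0.3037]
eef_rot: [-0.0, 0.195, 0.981, -0.0]
wrist_force: [0.4, -0.3, -0.2]
gripper_width: 0.0855
gripper_force: 0.0
```

```bash
cat >> h.py <<'E'
from scipy.spatial.transform import Rotation as Ro
c0=np.array([.5837,.0498]);yaw=-.1112
Rb=np.array([[np.cos(yaw),-np.sin(yaw)],[np.sin(yaw),np.cos(yaw)]])
def st():
    o=get_obs();q=o['eef_rot'];M=Ro.from_quat([q[1],q[2],q[3],q[0]]).as_matrix()
    f=o['wrist_force']
    print('t%.2f'%o['time'],'tcp board',np.round(Rb.T@(o['tool_pos'][:2]-c0),4),'z%.4f'%o['tool_pos'][2],'toolx deg board %.2f'%np.degrees(np.arctan2(M[1,0],M[0,0])-yaw),'tz',np.round(M[:,2],3),'f board',np.round(Rb.T@f[:2],2),'fz%.2f'%f[2],'w%.3f'%o['gripper_width'],'j7 %.2f'%o['joint_pos'][6])
    return o,M
E
python3 - <<'E'
from h import *
st()
import cv2;cv2.imwrite('pics/w1.png',camera('wrist'))
E
```

```text
t5.10 tcp board [-0.1175 -0.1097] z0.3037 toolx deg board 163.90 tz [-0.  0. -1.] f board [ 0.43 -0.26] fz-0.23 w0.085 j7 0.81
```

View pics/w1.png

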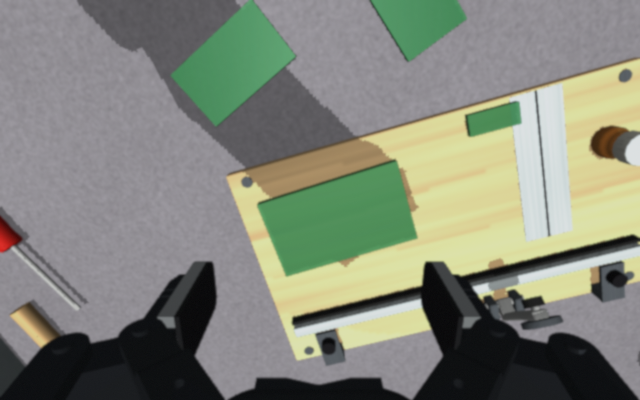

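The wrist view shows the slab top at (259,203), (397,160), (417,238) and (287,276), the line at (536,92)-(549,236), and the lip edge at about (296,318)-(638,237). The fingers hang at the bottom of the frame. I'll cross-check these against the top view.

```bash
cat >> h.py <<'E'
def wray(uv,z):
    o=get_obs();q=o['eef_rot'];M=Ro.from_quat([q[1],q[2],q[3],q[0]]).as_matrix();c=calibration('wrist');T=c['tool_from_camera']
    p=o['tool_pos']+M@T[:3,3];d=M@T[:3,:3]@np.linalg.inv(c['camera_matrix'])@[uv[0],uv[1],1]
    return Rb.T@((p+d*(z-p[2])/d[2])[:2]-c0)
E
python3 - <<'E'
from h import *
for n,l,z in(('slab',[(259,203),(397,160),(417,238),(287,276)],.025),('line',[(536,92),(549,236)],.015),('lip',[(296,318),(638,237)],.029),('board corner',[(228,174)],.015)):
    print(n,[np.round(wray(p,z),4) for p in l])
E
```

```text
slab [array([-0.0881, -0.1817]), array([-0.094 , -0.0357]), array([-0.0046, -0.0326]), array([ 0.002 , -0.1797])]
line [array([-0.1204,  0.1077]), array([0.0377, 0.1083])]
lip [array([ 0.055 , -0.1851]), array([0.0552, 0.1907])]
board corner [array([-0.1239, -0.2049])]
```

>>> arm_command([
  [[0,0,1,0,0,-1,0],[0,0,1,0,0,-1,0],[0,0,1,0,0,-1,0],[0,0,1,0,0,-1,0],[0,0,1,0,0,0,0],[0,0,1,0,0,0,0],[0,0,1,0,0,0,0],[0,0,1,0,0,0,0],[0,0,1,0,0,0,0],[0,0,1,0,0,0,0],[0,0,0.5,0,0,0,0],[0,0,0.2,0,0,0,0],[0,0,0.1,0,0,0,0],[0,0,0,0,0,0,0]],
])

```text
time: 6.32
tool_pos: [0.455, -0.046, 0.088]
eef_rot: [-0.0, 0.058, 0.998, 0.0]
wrist_force: [0.1, -0.1, -0.1]
gripper_width: 0.0854
gripper_force: 0.0
```

>>> arm_command([
  [[0,0,0.1,0,0,0,0],[0,0,0.1,0,0,0,0],[0,0,0.1,0,0,0,0],[0,0,0,0,0,0,0]],
])

```text
time: 6.65
tool_pos: [0.4549, -0.0462, 0.0819]
eef_rot: [0.0, 0.058, 0.998, -0.0]
wrist_force: [0.4, 0.2, -0.4]
gripper_width: 0.0855
gripper_force: 0.0
```

Run:
```python
from h import *
st()
import cv2;i=camera('wrist');cv2.imwrite('pics/w2.png',i)
```

```text
t6.65 tcp board [-0.1173 -0.1097] z0.0819 toolx deg board 179.69 tz [ 0. -0. -1.] f board [0.41 0.21] fz-0.44 w0.085 j7 0.63
```

View pics/w2.png

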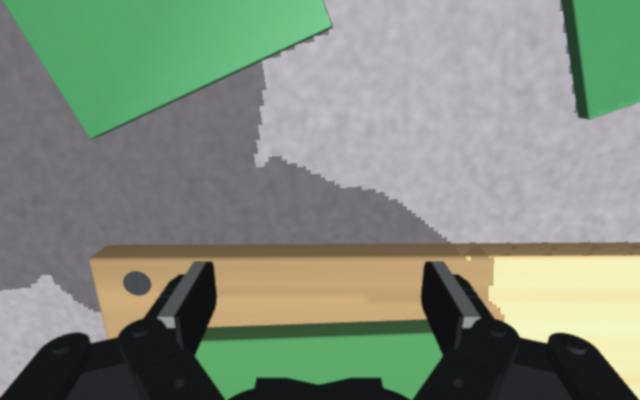

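The view shows the near edge of the slab just ahead of the open fingers, at row ~330, square to the tool and free of the fingertips. I'll feel downwards for the board.

>>> arm_command([
  [[0,0,0.1,0,0,0,0],[0,0,0.1,0,0,0,0],[0,0,0,0,0,0,0]],
])

```text
time: 6.95
tool_pos: [0.4548, -0.0461, 0.0776]
eef_rot: [-0.0, 0.058, 0.998, -0.0]
wrist_force: [0.0, 0.6, -0.0]
gripper_width: 0.0856
gripper_force: 0.0
```

>>> arm_command([
  [[0,0,0.1,0,0,0,0],[0,0,0,0,0,0,0]],
])

```text
time: 7.12
tool_pos: [0.4548, -0.0461, 0.0756]
eef_rot: [-0.0, 0.058, 0.998, 0.0]
wrist_force: [-0.2, 0.7, 0.3]
gripper_width: 0.0854
gripper_force: 0.0
```

>>> arm_command([
  [[0,0,0.05,0,0,0,0],[0,0,0,0,0,0,0]],
])

```text
time: 7.28
tool_pos: [0.4549, -0.0461, 0.0748]
eef_rot: [-0.0, 0.058, 0.998, 0.0]
wrist_force: [0.4, -1.2, -0.8]
gripper_width: 0.085
gripper_force: 0.0
```

>>> arm_command([
  [[0,0,0.05,0,0,0,0],[0,0,0,0,0,0,0]],
])

```text
time: 7.45
tool_pos: [0.4549, -0.0461, 0.0744]
eef_rot: [0.0, 0.058, 0.998, -0.0]
wrist_force: [-5.0, -0.5, 17.3]
gripper_width: 0.0853
gripper_force: 8.3
```

>>> arm_command([
  [[0,0,-0.21,0,0,0,0],[-0.25,0,0,0,0,0,0],[-0.25,0,0,0,0,0,0],[-0.1,0,0,0,0,0,0],[-0.1,0,0,0,0,0,0],[-0.1,0,0,0,0,0,0],[-0.1,0,0,0,0,0,0],[-0.1,0,0,0,0,0,0],[-0.15,0,0,0,0,0,0],[-0.15,0,0,0,0,0,0],[-0.15,0,0,0,0,0,0],[-0.15,0,0,0,0,0,0],[-0.15,0,0,0,0,0,0]],
])

```text
time: 8.53
tool_pos: [0.49, -0.0503, 0.0781]
eef_rot: [-0.0, 0.058, 0.998, -0.0]
wrist_force: [-0.5, 0.4, -0.5]
gripper_width: 0.0855
gripper_force: 0.6
```

Run:
```python
from h import *
st()
```

```text
t8.53 tcp board [-0.0821 -0.1098] z0.0781 toolx deg board 179.70 tz [-0. -0. -1.] f board [-0.52  0.3 ] fz-0.50 w0.086 j7 0.69
```

Run:
```python
from h import *
import cv2
cv2.imwrite('pics/t3.png',cv2.resize(camera('top')[105:235,215:405],None,fx=3,fy=3,interpolation=cv2.INTER_CUBIC))
w=camera('wrist')
a=cv2.imread('pics/t3.png');b=np.zeros((400+390,640,3),np.uint8);b[:400]=w;b[400:790,:570]=a
cv2.imwrite('pics/t3.png',cv2.resize(b,None,fx=.75,fy=.75))
```

```text
(no output)
```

View pics/t3.png

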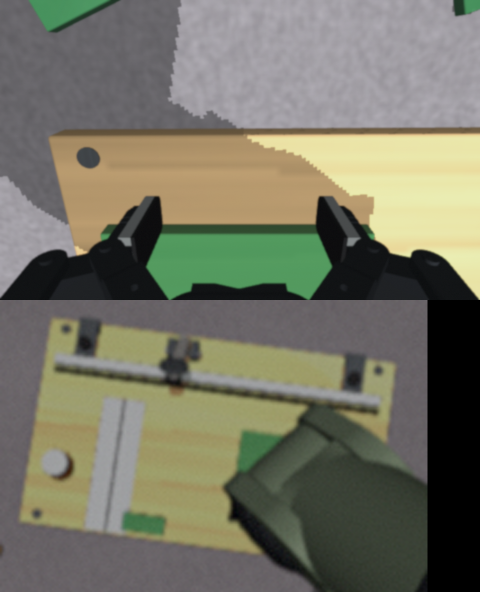

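The upper part of the picture (wrist) shows the slab's near edge square to the tool, between rows 300 and 312 full-scale, with the fingertips at its edge. The lower part (top view) shows the rest of the bench undisturbed. I'll work out whether the slab is in contact.

Run:
```python
from h import *
st()
print([np.round(wray(p,.025),4) for p in[(142,312),(320,312),(494,312)]],wray((320,300),.015))
```

```text
t8.63 tcp board [-0.0818 -0.1098] z0.0781 toolx deg board 179.70 tz [ 0.001  0.    -1.   ] f board [0.82 0.46] fz0.00 w0.085 j7 0.69
[array([-0.0716, -0.1812]), array([-0.0712, -0.1094]), array([-0.0709, -0.0393])] [-0.06979206 -0.10940588]
```

>>> arm_command([
  [[-0.1,0,0,0,0,0,0],[-0.1,0,0,0,0,0,0],[-0.1,0,0,0,0,0,0]],
])

```text
time: 8.88
tool_pos: [0.4957, -0.0509, 0.0781]
eef_rot: [-0.0, 0.058, 0.998, -0.0]
wrist_force: [-1.9, -0.1, 0.9]
gripper_width: 0.0852
gripper_force: 1.1
```

>>> arm_command([
  [[-0.2,0,0,0,0,0,0],[-0.2,0,0,0,0,0,0],[-0.2,0,0,0,0,0,0],[-0.2,0,0,0,0,0,0],[-0.2,0,0,0,0,0,0],[-0.15,0,0,0,0,0,0],[-0.1,0,0,0,0,0,0],[0,0,0,0,0,0,0]],
])

```text
time: 9.55
tool_pos: [0.5209, -0.0538, 0.0781]
eef_rot: [0.0, 0.058, 0.998, 0.0]
wrist_force: [0.3, -0.4, 0.4]
gripper_width: 0.0852
gripper_force: 0.0
```

>>> arm_command([
  [[-0.1,0,0,0,0,0,0],[-0.05,0,0,0,0,0,0]],
])

```text
time: 9.72
tool_pos: [0.5235, -0.0541, 0.0781]
eef_rot: [-0.0, 0.058, 0.998, 0.0]
wrist_force: [-1.7, -0.3, -0.5]
gripper_width: 0.0854
gripper_force: 0.9
```

>>> arm_command([
  [[-0.05,0,0,0,0,0,0],[-0.05,0,0,0,0,0,0]],
])

```text
time: 9.88
tool_pos: [0.5255, -0.0543, 0.0781]
eef_rot: [-0.0, 0.058, 0.998, 0.0]
wrist_force: [-2.0, -0.1, -0.0]
gripper_width: 0.0853
gripper_force: 1.1
```

>>> arm_command([
  [[-0.05,0,0,0,0,0,0],[-0.05,0,0,0,0,0,0]],
])

```text
time: 10.05
tool_pos: [0.5275, -0.0546, 0.0781]
eef_rot: [-0.0, 0.058, 0.998, 0.0]
wrist_force: [-3.3, 0.3, 0.6]
gripper_width: 0.0857
gripper_force: 1.0
```

>>> arm_command([
  [[-0.05,0,0,0,0,0,0],[-0.05,0,0,0,0,0,0]],
])

```text
time: 10.22
tool_pos: [0.5295, -0.0548, 0.0781]
eef_rot: [-0.0, 0.058, 0.998, -0.0]
wrist_force: [-2.5, -0.2, 1.0]
gripper_width: 0.0855
gripper_force: 1.0
```

>>> arm_command([
  [[-0.05,0,0,0,0,0,0]],
])

```text
time: 10.3
tool_pos: [0.5305, -0.0549, 0.0781]
eef_rot: [-0.0, 0.058, 0.998, 0.0]
wrist_force: [-1.2, -0.2, -0.1]
gripper_width: 0.0853
gripper_force: 1.0
```

>>> arm_command([
  [[-0.05,0,0,0,0,0,0],[-0.05,0,0,0,0,0,0]],
])

```text
time: 10.47
tool_pos: [0.5321, -0.0552, 0.078]
eef_rot: [-0.0, 0.058, 0.998, -0.0]
wrist_force: [-6.7, 0.1, 4.1]
gripper_width: 0.0855
gripper_force: 3.1
```

>>> arm_command([
  [[-0.05,0,0,0,0,0,0]],
])

```text
time: 10.55
tool_pos: [0.5329, -0.0553, 0.078]
eef_rot: [-0.001, 0.058, 0.998, -0.0]
wrist_force: [-8.1, 0.1, 4.6]
gripper_width: 0.0855
gripper_force: 4.1
```

>>> arm_command([
  [[-0.05,0,0,0,0,0,0]],
])

```text
time: 10.63
tool_pos: [0.5336, -0.0554, 0.078]
eef_rot: [-0.001, 0.058, 0.998, -0.0]
wrist_force: [-10.6, 0.5, 5.7]
gripper_width: 0.085
gripper_force: 5.0
```

>>> arm_command([
  [[-0.025,0,0,0,0,0,0],[0,0,0,0,0,0,0],[0,0,0,0,0,0,0],[0,0,0,0,0,0,0],[0,0,0,0,0,0,0],[0,0,0,0,0,0,0]],
])

```text
time: 11.13
tool_pos: [0.534, -0.0555, 0.078]
eef_rot: [-0.001, 0.058, 0.998, -0.0]
wrist_force: [-9.6, -0.1, 6.1]
gripper_width: 0.0857
gripper_force: 4.5
```

>>> arm_command([
  [[0,0,0,0,0,0,0],[0,0,0,0,0,0,0],[0,0,0,0,0,0,0],[0,0,0,0,0,0,0],[0,0,0,0,0,0,0],[0,0,0,0,0,0,0]],
])

```text
time: 11.63
tool_pos: [0.534, -0.0555, 0.078]
eef_rot: [-0.001, 0.058, 0.998, -0.0]
wrist_force: [-8.3, 0.8, 5.8]
gripper_width: 0.0854
gripper_force: 4.5
```

Run:
```python
from h import *
st()
```

```text
t11.63 tcp board [-0.0377 -0.1102] z0.0780 toolx deg board 179.72 tz [-0.002 -0.    -1.   ] f board [-8.29 -0.1 ] fz5.78 w0.085 j7 0.76
```

>>> arm_command([
  [[0.1,0,0,0,0,0,0],[0.2,0,0,0,0,0,0],[0.2,0,0,0,0,0,0],[0,0,-0.5,0,0,0,0],[0,0,-0.5,0,0,0,0],[-0.38,-0.95,0,0,0,-1,0]],
])

```text
time: 12.13
tool_pos: [0.531, -0.0706, 0.101]
eef_rot: [0.001, 0.022, 1.0, 0.001]
wrist_force: [-0.0, 1.0, 1.1]
gripper_width: 0.0855
gripper_force: 0.0
```

Run:
```python
from h import *
o,M=st()
yb=np.radians(216)+yaw; t=Rb@[-.0247,-.167]+c0
d=M.T@np.r_[t-o['tool_pos'][:2],0]; print('tool move',d/.02,'turn',np.degrees(((np.arctan2(M[1,0],M[0,0])-yb)+np.pi)%(2*np.pi)-np.pi)/4)
```

```text
t12.13 tcp board [-0.039  -0.1255] z0.1010 toolx deg board 183.89 tz [ 0.003  0.002 -1.   ] f board [-0.15  1.  ] fz1.07 w0.086 j7 0.88
tool move [-5.71091944e-01 -2.11619575e+00 -1.85454243e-03] turn -8.026287727925926
```

>>> arm_command([
  [[-0.25,-1,0,0,0,0,0],[-0.25,-0.95,0,0,0,0,0],[0,0,0,0,0,-1,0],[0,0,0,0,0,-1,0],[0,0,0,0,0,-1,0],[0,0,0,0,0,-1,0],[0,0,0,0,0,-1,0],[0,0,0,0,0,-1,0],[0,0,0,0,0,-1,0],[0,0,0,0,0,-1,0],[0,0,0,0,0,0,0]],
])

```text
time: 13.05
tool_pos: [0.5388, -0.1137, 0.0991]
eef_rot: [0.0, -0.255, 0.967, -0.0]
wrist_force: [0.4, -0.2, 0.5]
gripper_width: 0.085
gripper_force: 0.0
```

Run:
```python
from h import *
o,M=st()
t=Rb@[-.0247,-.167]+c0
print('tool move',M.T@np.r_[t-o['tool_pos'][:2],.079-o['tool_pos'][2]]/.02)
import cv2;cv2.imwrite('pics/w4.png',camera('wrist'))
```

```text
t13.05 tcp board [-0.0264 -0.1675] z0.0991 toolx deg board -144.11 tz [ 0.001 -0.    -1.   ] f board [ 0.39 -0.18] fz0.52 w0.085 j7 1.45
tool move [-0.08491776 -0.02952898  1.00615137]
```

View pics/w4.png

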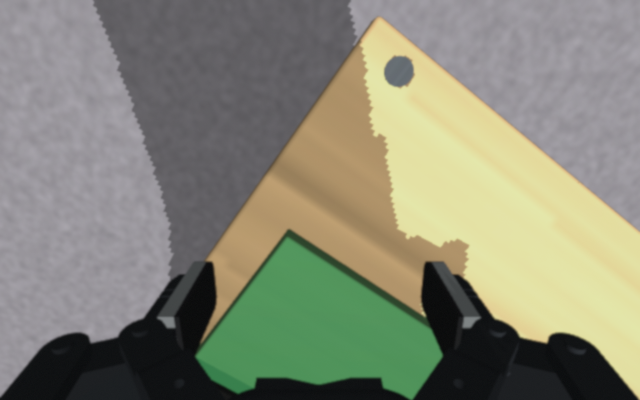

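The slab's near-rear top corner shows at (288,238), and the two fingers straddle it.

Run:
```python
from h import *
C=wray((288,238),.025);print(C, wray((430,325),.025),wray((200,352),.025))
```

```text
[-0.02854959 -0.18588547] [-0.0301132  -0.10491874] [ 0.04818803 -0.18633459]
```

>>> arm_command([
  [[0,0,0.5,0,0,0,0],[0,0,0.5,0,0,0,0],[-0.2,-0.15,0,0,0,0,0],[-0.2,-0.15,0,0,0,0,0],[0,0,0,0,0,0,0]],
])

```text
time: 13.52
tool_pos: [0.5495, -0.1146, 0.0781]
eef_rot: [0.0, -0.253, 0.967, 0.0]
wrist_force: [-0.2, 0.4, 0.7]
gripper_width: 0.0854
gripper_force: 0.0
```

>>> arm_command([
  [[-0.08,-0.06,0,0,0,0,0],[0,0,0,0,0,0,0]],
])

```text
time: 13.68
tool_pos: [0.5508, -0.115, 0.0783]
eef_rot: [0.0, -0.253, 0.967, -0.0]
wrist_force: [1.3, -0.6, -0.2]
gripper_width: 0.0854
gripper_force: 0.0
```

>>> arm_command([
  [[-0.04,-0.03,0,0,0,0,0],[0,0,0,0,0,0,0]],
])

```text
time: 13.85
tool_pos: [0.5515, -0.1152, 0.0782]
eef_rot: [0.0, -0.253, 0.967, -0.0]
wrist_force: [0.0, -0.1, -0.1]
gripper_width: 0.0853
gripper_force: 0.0
```

>>> arm_command([
  [[-0.04,-0.03,0,0,0,0,0],[0,0,0,0,0,0,0]],
])

```text
time: 14.02
tool_pos: [0.5524, -0.1153, 0.0782]
eef_rot: [0.0, -0.253, 0.967, -0.0]
wrist_force: [0.3, 0.5, 0.1]
gripper_width: 0.0855
gripper_force: 0.0
```

Run:
```python
from h import *
st()
```

```text
t14.02 tcp board [-0.0128 -0.1676] z0.0782 toolx deg board -144.30 tz [ 0. -0. -1.] f board [0.23 0.51] fz0.13 w0.085 j7 1.44
```

>>> arm_command([
  [[-0.04,-0.03,0,0,0,0,0],[0,0,0,0,0,0,0]],
])

```text
time: 14.18
tool_pos: [0.5532, -0.1154, 0.078]
eef_rot: [-0.0, -0.253, 0.967, 0.0]
wrist_force: [-1.5, 0.3, -0.1]
gripper_width: 0.0853
gripper_force: 0.9
```

>>> arm_command([
  [[-0.04,-0.03,0,0,0,0,0],[0,0,0,0,0,0,0]],
])

```text
time: 14.35
tool_pos: [0.5539, -0.1155, 0.078]
eef_rot: [-0.001, -0.253, 0.967, 0.0]
wrist_force: [-5.2, 0.5, 1.6]
gripper_width: 0.0855
gripper_force: 2.4
```

>>> arm_command([
  [[-0.04,-0.03,0,0,0,0,0],[0,0,0,0,0,0,0]],
])

```text
time: 14.52
tool_pos: [0.5548, -0.1156, 0.0779]
eef_rot: [-0.001, -0.253, 0.967, 0.0]
wrist_force: [-5.8, 0.9, 3.3]
gripper_width: 0.0855
gripper_force: 3.1
```

>>> arm_command([
  [[-0.088,0.121,0,0,0,0,0],[-0.088,0.121,0,0,0,0,0],[-0.059,0.081,0,0,0,0,0],[-0.059,0.081,0,0,0,0,0],[-0.059,0.081,0,0,0,0,0],[-0.059,0.081,0,0,0,0,0]],
])

```text
time: 15.02
tool_pos: [0.5564, -0.1024, 0.0778]
eef_rot: [-0.001, -0.253, 0.967, -0.0]
wrist_force: [-4.5, -2.7, -1.0]
gripper_width: 0.0852
gripper_force: 2.7
```

Run:
```python
from h import *
st()
```

```text
t15.02 tcp board [-0.0102 -0.1543] z0.0778 toolx deg board -144.31 tz [-0.001 -0.001 -1.   ] f board [-4.18 -3.13] fz-0.96 w0.085 j7 1.42
```

>>> arm_command([
  [[-0.088,0.121,0,0,0,0,0],[-0.088,0.121,0,0,0,0,0],[-0.088,0.121,0,0,0,0,0],[-0.088,0.121,0,0,0,0,0]],
])

```text
time: 15.35
tool_pos: [0.5578, -0.0905, 0.0778]
eef_rot: [-0.001, -0.253, 0.967, -0.0]
wrist_force: [-5.0, -4.0, -0.4]
gripper_width: 0.0855
gripper_force: 2.7
```

Run:
```python
from h import *
st()
```

```text
t15.35 tcp board [-0.0101 -0.1423] z0.0778 toolx deg board -144.32 tz [-0.001 -0.001 -1.   ] f board [-4.56 -4.52] fz-0.44 w0.086 j7 1.40
```

>>> arm_command([
  [[-0.116,0.163,0,0,0,0,0],[-0.116,0.163,0,0,0,0,0],[-0.116,0.163,0,0,0,0,0],[-0.116,0.163,0,0,0,0,0],[-0.116,0.163,0,0,0,0,0],[-0.116,0.163,0,0,0,0,0],[-0.116,0.163,0,0,0,0,0],[-0.116,0.163,0,0,0,0,0],[-0.116,0.163,0,0,0,0,0],[-0.116,0.163,0,0,0,0,0]],
])

```text
time: 16.18
tool_pos: [0.5621, -0.0506, 0.0778]
eef_rot: [-0.001, -0.253, 0.967, -0.0]
wrist_force: [-3.6, -2.8, -0.9]
gripper_width: 0.0851
gripper_force: 2.6
```

Run:
```python
from h import *
st()
```

```text
t16.18 tcp board [-0.0103 -0.1022] z0.0778 toolx deg board -144.31 tz [-0.001 -0.001 -1.   ] f board [-3.23 -3.17] fz-0.92 w0.085 j7 1.32
```

>>> arm_command([
  [[-0.116,0.163,0,0,0,0,0],[-0.116,0.163,0,0,0,0,0],[-0.116,0.163,0,0,0,0,0],[-0.116,0.163,0,0,0,0,0],[-0.116,0.163,0,0,0,0,0],[-0.116,0.163,0,0,0,0,0],[-0.116,0.163,0,0,0,0,0],[-0.116,0.163,0,0,0,0,0],[-0.116,0.163,0,0,0,0,0],[-0.116,0.163,0,0,0,0,0]],
])

```text
time: 17.02
tool_pos: [0.5664, -0.0108, 0.0778]
eef_rot: [-0.001, -0.253, 0.967, -0.0]
wrist_force: [-4.4, -3.5, -0.6]
gripper_width: 0.0851
gripper_force: 2.6
```

Run:
```python
from h import *
st()
```

```text
t17.02 tcp board [-0.0105 -0.0622] z0.0778 toolx deg board -144.31 tz [-0.001 -0.001 -1.   ] f board [-3.98 -3.96] fz-0.62 w0.085 j7 1.26
```

>>> arm_command([
  [[-0.117,0.162,0,0,0,0,0],[-0.117,0.162,0,0,0,0,0],[-0.117,0.162,0,0,0,0,0],[-0.117,0.162,0,0,0,0,0],[-0.117,0.162,0,0,0,0,0],[-0.117,0.162,0,0,0,0,0],[-0.117,0.162,0,0,0,0,0],[-0.117,0.162,0,0,0,0,0],[-0.117,0.162,0,0,0,0,0],[0,0,0,0,0,0,0]],
])

```text
time: 17.85
tool_pos: [0.5706, 0.0258, 0.0779]
eef_rot: [-0.0, -0.254, 0.967, -0.0]
wrist_force: [-4.4, -1.3, -1.4]
gripper_width: 0.0852
gripper_force: 2.1
```

Run:
```python
from h import *
import cv2
st()
t=camera('top');s=camera('scene')
cv2.imwrite('pics/t5r.png',t);cv2.imwrite('pics/s5r.png',s)
a=cv2.resize(t[125:225,225:325],None,fx=4,fy=4,interpolation=cv2.INTER_CUBIC)
b=cv2.resize(s[170:270,320:420],None,fx=4,fy=4,interpolation=cv2.INTER_CUBIC)
cv2.imwrite('pics/p5.png',np.hstack([a,b]))
```

```text
t17.85 tcp board [-0.0104 -0.0253] z0.0779 toolx deg board -144.26 tz [-0.001 -0.    -1.   ] f board [-4.18 -1.8 ] fz-1.39 w0.085 j7 1.20
```

View pics/p5.png

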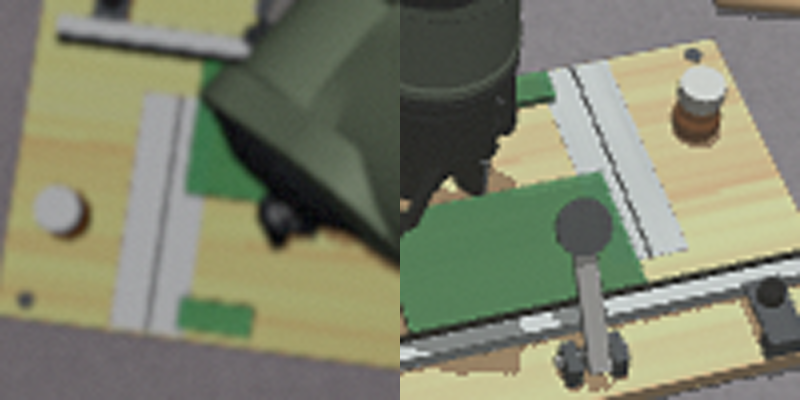

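The left part (top view) shows the slab's lead-near corner at (186,193) and the line from (180,95) to (150,330). The right part (scene) shows the lead top edge (605,175)-(648,283) and the line (573,68)-(650,257).

```bash
cat > g.py <<'E'
from h import *
def T(n,p,o,z,off=0): return Rb.T@(ray(n,((p[0]-off+.5)/4-.5+o[0],(p[1]+.5)/4-.5+o[1]),z)[:2]-c0)
np.set_printoptions(precision=4,suppress=True)
E
python3 - <<'E'
from g import *
t=lambda p,z:T('top',p,(225,125),z); s=lambda p,z:T('scene',p,(320,170),z,400)
print('top corner',t((186,193),.025),'line',t((180,95),.015),t((150,330),.015))
print('scene edge',s((605,175),.025),s((648,283),.025),'line',s((573,68),.015),s((650,257),.015))
E
```

```text
top corner [-0.0288  0.0939] line [0.0381 0.1092] [-0.1215  0.1056]
scene edge [-0.0219  0.097 ] [0.0628 0.0957] line [-0.1196  0.1087] [0.0387 0.1069]
```

>>> arm_command([
  [[-0.117,0.162,0,0,0,0,0],[-0.117,0.162,0,0,0,0,0],[0,0,0,0,0,0,0],[0,0,0,0,0,0,0]],
])

```text
time: 18.28
tool_pos: [0.5717, 0.0333, 0.078]
eef_rot: [-0.0, -0.253, 0.967, 0.0]
wrist_force: [-5.4, 0.0, -1.7]
gripper_width: 0.0857
gripper_force: 2.3
```

Run:
```python
from h import *
o,M=st()
for n,b,z in(('backoff',[-.008,-.008],0),):print(n,M.T@np.r_[Rb@b,0]/.02)
p=o['tool_pos'][:2]+Rb@[-.008,-.008]
print('to view',M.T@np.r_[Rb@[.007,.13]+c0-p,0]/.02)
```

```text
t18.28 tcp board [-0.0101 -0.0178] z0.0780 toolx deg board -144.29 tz [-0.  0. -1.] f board [-5.33 -0.57] fz-1.68 w0.086 j7 1.19
backoff [ 5.58273523e-01 -9.12724510e-02  1.13639810e-04]
to view [-5.56666085e+00  5.59087839e+00 -1.64796863e-04]
```

>>> arm_command([
  [[0.1,-0.02,0,0,0,0,0],[0.46,-0.07,0,0,0,0,0],[0,0,-1,0,0,0,0],[0,0,-1,0,0,0,0],[0,0,-1,0,0,0,0],[0,0,-1,0,0,0,0],[0,0,-1,0,0,0,0],[-0.92,0.93,-0.2,0,0,0,0],[-0.92,0.93,0,0,0,0,0],[-0.92,0.93,0,0,0,0,0],[-0.92,0.93,0,0,0,0,0],[-0.92,0.93,0,0,0,0,0],[-0.92,0.93,0,0,0,0,0],[0,0,0,0,0,0,0],[0,0,0,0,0,0,0]],
])

```text
time: 19.53
tool_pos: [0.6044, 0.1787, 0.1822]
eef_rot: [0.0, -0.254, 0.967, 0.0]
wrist_force: [-0.4, -0.8, -0.7]
gripper_width: 0.0855
gripper_force: 0.0
```

Run:
```python
from h import *
import cv2
st();w=camera('wrist');cv2.imwrite('pics/w6r.png',w)
g=cv2.GaussianBlur(w,(0,0),1)
cv2.imwrite('pics/w6.png',cv2.resize(w[0:300,120:520],None,fx=2,fy=2,interpolation=cv2.INTER_CUBIC))
```

```text
t19.53 tcp board [0.0062 0.1304] z0.1822 toolx deg board -144.20 tz [ 0.001  0.001 -1.   ] f board [-0.28 -0.82] fz-0.72 w0.085 j7 1.13
```

View pics/w6.png

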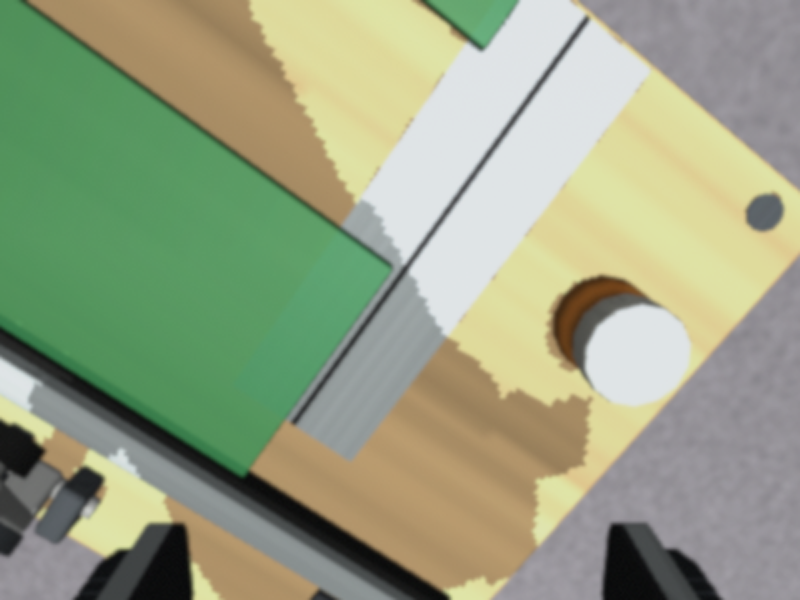

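The clear wrist view shows the lead top edge from (391,267) to (248,472), the scribed line from (586,20) to (295,421), and the near top edge from (30,5) to (391,267). The slab is square, against the lip and just short of the line. I'll compute the gap.

Run:
```python
from h import *
w=lambda p,z:wray((120+(p[0]+.5)/2-.5,(p[1]+.5)/2-.5),z)
np.set_printoptions(precision=4,suppress=True)
a,b,c,d,n=[w(*x) for x in[((391,267),.025),((248,472),.025),((586,20),.015),((295,421),.015),((30,5),.025)]]
print('edge',a,b,np.linalg.norm(a-b),'line',c,d,'near',n)
th=np.arctan2(*(d-c)[::-1]);u=np.array([np.cos(th),np.sin(th)]);v=np.array([-u[1],u[0]])
print('line ang deg',np.degrees(th),'edge ang',np.degrees(np.arctan2(*(b-a)[::-1])),'near ang (vs y)',np.degrees(np.arctan2(-(a-n)[0],(a-n)[1])),'gap',(c-a)@v,(c-b)@v)
```

```text
edge [-0.0281  0.101 ] [0.0584 0.1022] 0.08651665391317012 line [-0.1197  0.1062] [0.0371 0.1061] near [-0.0288 -0.0243]
line ang deg -0.03651268896254107 edge ang 0.7660608771212226 near ang (vs y) -0.2934418138618693 gap 0.005084102787754829 0.0038722559575072434
```

>>> arm_command([
  [[0.92,-0.93,0,0,0,0,0],[0.92,-0.93,0,0,0,0,0],[0.92,-0.93,0,0,0,0,0],[0.92,-0.93,0,0,0,0,0],[0.92,-0.93,0,0,0,0,0],[0.92,-0.93,0,0,0,0,0],[0,0,0.2,0,0,0,0],[0,0,1,0,0,0,0],[0,0,1,0,0,0,0],[0,0,1,0,0,0,0],[0,0,1,0,0,0,0],[0,0,0.5,0,0,0,0],[0,0,0.5,0,0,0,0],[0,0,0,0,0,0,0]],
])

```text
time: 20.75
tool_pos: [0.5624, 0.0257, 0.0769]
eef_rot: [-0.001, -0.253, 0.967, 0.0]
wrist_force: [-0.6, -0.5, -0.4]
gripper_width: 0.0855
gripper_force: 0.0
```

>>> arm_command([
  [[-0.125,-0.093,0,0,0,0,0],[-0.1,-0.07,0,0,0,0,0],[-0.05,-0.035,0,0,0,0,0],[-0.05,-0.035,0,0,0,0,0],[-0.117,0.162,0,0,0,0,0],[-0.06,0.082,0,0,0,0,0],[-0.03,0.041,0,0,0,0,0],[-0.026,0.037,0,0,0,0,0],[0,0,0,0,0,0,0]],
])

```text
time: 21.5
tool_pos: [0.5715, 0.0329, 0.0784]
eef_rot: [-0.0, -0.253, 0.967, -0.0]
wrist_force: [-5.1, -2.2, 0.6]
gripper_width: 0.0853
gripper_force: 2.3
```

Run:
```python
from h import *
st()
```

```text
t21.50 tcp board [-0.0103 -0.0181] z0.0784 toolx deg board -144.29 tz [-0.001 -0.001 -1.   ] f board [-4.79 -2.78] fz0.55 w0.085 j7 1.19
```

>>> arm_command([
  [[-0.029,0.041,0,0,0,0,0],[-0.029,0.041,0,0,0,0,0],[-0.029,0.041,0,0,0,0,0],[-0.029,0.041,0,0,0,0,0],[0,0,0,0,0,0,0],[0,0,0,0,0,0,0]],
])

```text
time: 22.0
tool_pos: [0.5719, 0.0367, 0.0784]
eef_rot: [-0.0, -0.253, 0.967, -0.0]
wrist_force: [-5.5, -1.6, -0.5]
gripper_width: 0.0852
gripper_force: 2.4
```

Run:
```python
from h import *
st()
```

```text
t22.00 tcp board [-0.0103 -0.0143] z0.0784 toolx deg board -144.31 tz [-0.001 -0.001 -1.   ] f board [-5.24 -2.2 ] fz-0.47 w0.085 j7 1.18
```

>>> arm_command([
  [[0.1,-0.02,0,0,0,0,0],[0.46,-0.07,0,0,0,0,0],[0,0,-1,0,0,0,0],[0,0,-1,0,0,0,0],[0,0,-1,0,0,0,0],[0,0,-1,0,0,0,0],[0,0,-1,0,0,0,0],[-0.92,0.93,-0.2,0,0,0,0],[-0.92,0.93,0,0,0,0,0],[-0.92,0.93,0,0,0,0,0],[-0.92,0.93,0,0,0,0,0],[-0.92,0.93,0,0,0,0,0],[-0.8,0.77,0,0,0,0,0],[0,0,0,0,0,0,0],[0,0,0,0,0,0,0]],
])

```text
time: 23.25
tool_pos: [0.6041, 0.1786, 0.1823]
eef_rot: [0.0, -0.254, 0.967, 0.0]
wrist_force: [-0.7, -1.3, -0.4]
gripper_width: 0.0855
gripper_force: 0.0
```

```bash
cat > gap.py <<'E'
from h import *
import cv2,sys
st();w=camera('wrist');cv2.imwrite('pics/%s.png'%sys.argv[1],w)
# profiles along board y at several x: greenness on plane z=.025, darkness on plane z=.015
o=get_obs();q=o['eef_rot'];M=Ro.from_quat([q[1],q[2],q[3],q[0]]).as_matrix();c=calibration('wrist');Tm=c['tool_from_camera']
def proj(b,z):
    p=np.r_[Rb@b+c0,z];k=Tm[:3,:3].T@(M.T@(p-o['tool_pos'])-Tm[:3,3]);k=c['camera_matrix']@k;return k[:2]/k[2]
def prof(im,x,ys,z):
    m=np.array([proj([x,y],z) for y in ys],np.float32)[None]
    return cv2.remap(im,m[...,0],m[...,1],cv2.INTER_CUBIC)[0].astype(float)
ys=np.arange(.085,.125,.0001)
for im,n in((w,'now'),(cv2.imread('pics/w6r.png'),'before')):
  for x in(-.02,-.01,0,.01,.02,.03):
    g=prof(im,x,ys,.025);gr=g[:,1]/(g.sum(1)+1);h=(gr[:30].mean()+1/3)/2;e=ys[np.argmax(gr<h)]
    ln=prof(im,x,ys,.015).sum(1);s=(ys>e+.0012)&(ys<.115);k=ys[s][np.argmin(ln[s])]
    print(n,x,'edge %.4f line %.4f gap %.4f'%(e,k,k-e))
E
python3 gap.py w7
```

```text
t23.25 tcp board [0.006  0.1303] z0.1823 toolx deg board -144.20 tz [ 0.001  0.    -1.   ] f board [-0.52 -1.4 ] fz-0.39 w0.086 j7 1.13
now -0.02 edge 0.1053 line 0.1065 gap 0.0012
now -0.01 edge 0.1053 line 0.1065 gap 0.0012
now 0 edge 0.1053 line 0.1065 gap 0.0012
now 0.01 edge 0.1053 line 0.1065 gap 0.0012
now 0.02 edge 0.1053 line 0.1065 gap 0.0012
now 0.03 edge 0.1053 line 0.1065 gap 0.0012
before -0.02 edge 0.1017 line 0.1059 gap 0.0042
before -0.01 edge 0.1017 line 0.1059 gap 0.0042
before 0 edge 0.1017 line 0.1058 gap 0.0041
before 0.01 edge 0.1016 line 0.1058 gap 0.0042
before 0.02 edge 0.1016 line 0.1058 gap 0.0042
before 0.03 edge 0.1016 line 0.1058 gap 0.0042
```

The lead edge is square and about 0.6 mm short of the line's centre, so it lies on the line. Next is the hold-down: I'll get its angle from the scene ray and check that I closed up correctly.

Run:
```python
from h import *
u=((184+.5)/4-.5+320,(227+.5)/4-.5+170)
f=lambda z:np.r_[Rb.T@(ray('scene',u,z)[:2]-c0)]
for th in np.arange(.65,.96,.05):
    x=.101-.085*np.cos(th)+.025*np.sin(th);z=.025+.085*np.sin(th)+.025*np.cos(th)
    print('%.2f button x %.4f z %.4f'%(th,x,z),'ray at z',np.round(f(z),4))
```

```text
0.65 button x 0.0485 z 0.0963 ray at z [0.0604 0.0485]
0.70 button x 0.0521 z 0.0989 ray at z [0.0621 0.0477]
0.75 button x 0.0558 z 0.1012 ray at z [0.0636 0.0469]
0.80 button x 0.0597 z 0.1034 ray at z [0.0651 0.0462]
0.85 button x 0.0637 z 0.1054 ray at z [0.0663 0.0456]
0.90 button x 0.0677 z 0.1071 ray at z [0.0675 0.045 ]
0.95 button x 0.0719 z 0.1087 ray at z [0.0685 0.0445]
```

>>> arm_command([
  [[0,0,-0.5,0,0,0,1],[0,0,-0.5,0,0,0,1],[0.12,-0.977,0,0,0,0,1],[0.12,-0.977,0,0,0,0,1],[0.12,-0.977,0,0,0,0,1],[0.12,-0.977,0,0,0,0,1],[0.12,-0.977,0,0,0,0,1],[0,0,0,0,0,0,1],[0,0,0,0,0,0,1]],
], squeeze=20)

```text
time: 24.05
tool_pos: [0.6422, 0.0847, 0.2031]
eef_rot: [0.0, -0.252, 0.968, -0.0]
wrist_force: [-1.0, 0.3, -0.6]
gripper_width: -0.0001
gripper_force: 0.0
```

Run:
```python
from h import *
st()
```

```text
t24.05 tcp board [0.0542 0.0412] z0.2031 toolx deg board -144.47 tz [ 0.001 -0.    -1.   ] f board [-1.01  0.22] fz-0.60 w-0.000 j7 1.32
```

>>> arm_command([
  [[0.072,0.088,0.2,0,0,0,1],[0.072,0.088,0.2,0,0,0,1],[0.072,0.088,0.2,0,0,0,1],[0.072,0.088,0.2,0,0,0,1],[0.072,0.088,0.2,0,0,0,1]],
])

```text
time: 24.47
tool_pos: [0.6296, 0.0915, 0.1831]
eef_rot: [-0.001, -0.254, 0.967, -0.0]
wrist_force: [-8.5, 0.3, 13.4]
gripper_width: -0.0001
gripper_force: 9.6
```

>>> arm_command([
  [[0.149,0.107,0.233,0,0,0,1],[0.149,0.107,0.233,0,0,0,1],[0.149,0.107,0.233,0,0,0,1],[0,0,0,0,0,0,1]],
])

```text
time: 24.8
tool_pos: [0.6187, 0.0931, 0.1674]
eef_rot: [-0.001, -0.254, 0.967, 0.0]
wrist_force: [-1.2, -0.6, 1.5]
gripper_width: 0.0002
gripper_force: 0.5
```

Run:
```python
from h import *
st()
```

```text
t24.80 tcp board [0.03   0.0469] z0.1674 toolx deg board -144.18 tz [-0.002  0.    -1.   ] f board [-1.17 -0.71] fz1.54 w0.000 j7 1.26
```

>>> arm_command([
  [[0.067,0.048,0.193,0,0,0,1],[0.067,0.048,0.193,0,0,0,1],[0.067,0.048,0.193,0,0,0,1],[0.067,0.048,0.193,0,0,0,1],[0.047,0.034,0.19,0,0,0,1],[0.047,0.034,0.19,0,0,0,1],[0.047,0.034,0.19,0,0,0,1],[0.047,0.034,0.19,0,0,0,1],[0.047,0.034,0.15,0,0,0,1],[0,0,0,0,0,0,1]],
])

```text
time: 25.63
tool_pos: [0.6076, 0.0933, 0.1338]
eef_rot: [-0.0, -0.253, 0.967, 0.0]
wrist_force: [0.6, -0.5, 0.1]
gripper_width: -0.0002
gripper_force: 0.0
```

Run:
```python
from h import *
st()
```

```text
t25.63 tcp board [0.0189 0.0459] z0.1338 toolx deg board -144.28 tz [-0.001 -0.    -1.   ] f board [ 0.63 -0.43] fz0.10 w-0.000 j7 1.21
```

>>> arm_command([
  [[0.02,0.015,0.1,0,0,0,1],[0.02,0.015,0.1,0,0,0,1],[0.02,0.015,0.1,0,0,0,1],[0.02,0.015,0.05,0,0,0,1],[0,0,0.05,0,0,0,1]],
])

```text
time: 26.05
tool_pos: [0.6059, 0.0936, 0.1264]
eef_rot: [0.0, -0.253, 0.967, 0.0]
wrist_force: [-0.8, -0.7, 1.2]
gripper_width: 0.0001
gripper_force: 0.7
```

>>> arm_command([
  [[0,0,0.05,0,0,0,1],[0,0,0.05,0,0,0,1]],
])

```text
time: 26.22
tool_pos: [0.6059, 0.0936, 0.1244]
eef_rot: [-0.0, -0.253, 0.967, 0.0]
wrist_force: [-1.2, 1.6, 0.7]
gripper_width: -0.0003
gripper_force: 0.7
```

>>> arm_command([
  [[0,0,0.05,0,0,0,1],[0,0,0,0,0,0,1]],
])

```text
time: 26.38
tool_pos: [0.6059, 0.0936, 0.1233]
eef_rot: [-0.0, -0.253, 0.967, 0.0]
wrist_force: [-0.5, 0.4, 0.1]
gripper_width: 0.0002
gripper_force: 0.0
```

>>> arm_command([
  [[0,0,0.05,0,0,0,1],[0,0,0,0,0,0,1]],
])

```text
time: 26.55
tool_pos: [0.606, 0.0936, 0.1224]
eef_rot: [0.0, -0.253, 0.967, 0.0]
wrist_force: [-0.2, 0.4, -0.1]
gripper_width: 0.0003
gripper_force: 0.1
```

>>> arm_command([
  [[0,0,0.05,0,0,0,1],[0,0,0.05,0,0,0,1],[0,0,0,0,0,0,1]],
])

```text
time: 26.8
tool_pos: [0.6057, 0.0937, 0.1205]
eef_rot: [-0.0, -0.253, 0.967, 0.0]
wrist_force: [-3.6, -0.6, 4.0]
gripper_width: -0.0001
gripper_force: 2.3
```

>>> arm_command([
  [[0,0,0.05,0,0,0,1],[0,0,0,0,0,0,1]],
])

```text
time: 26.97
tool_pos: [0.6055, 0.0937, 0.1196]
eef_rot: [-0.0, -0.253, 0.967, -0.0]
wrist_force: [-5.6, -0.2, 6.6]
gripper_width: 0.0002
gripper_force: 3.7
```

>>> arm_command([
  [[0,0,0.05,0,0,0,1],[0,0,0,0,0,0,1]],
])

```text
time: 27.13
tool_pos: [0.6053, 0.0938, 0.1186]
eef_rot: [-0.001, -0.253, 0.967, -0.0]
wrist_force: [-7.4, -1.4, 10.5]
gripper_width: -0.0004
gripper_force: 5.1
```

>>> arm_command([
  [[0,0,0.03,0,0,0,1],[0,0,0,0,0,0,1],[0,0,0,0,0,0,1],[0,0,0,0,0,0,1],[0,0,0,0,0,0,1],[0,0,0,0,0,0,1],[0,0,0,0,0,0,1],[0,0,0,0,0,0,1],[0,0,0,0,0,0,1],[0,0,0,0,0,0,1],[0,0,0,0,0,0,1],[0,0,0,0,0,0,1]],
])

```text
time: 28.13
tool_pos: [0.6053, 0.0938, 0.1181]
eef_rot: [-0.001, -0.253, 0.967, -0.0]
wrist_force: [-8.6, -0.6, 12.7]
gripper_width: -0.0002
gripper_force: 6.2
```

>>> arm_command([
  [[0,0,-0.05,0,0,0,1],[0,0,-0.05,0,0,0,1],[0,0,-0.1,0,0,0,1],[0,0,-0.2,0,0,0,1],[0,0,-0.5,0,0,0,1],[0,0,-1,0,0,0,1],[0,0,-1,0,0,0,1]],
])

```text
time: 28.72
tool_pos: [0.6058, 0.0936, 0.1768]
eef_rot: [-0.0, -0.253, 0.967, 0.0]
wrist_force: [0.3, 0.7, -0.2]
gripper_width: 0.0001
gripper_force: 0.0
```

Run:
```python
from h import *
o,M=st()
print(M.T@np.r_[Rb@[.006,.1303]+c0-o['tool_pos'][:2],.1823-o['tool_pos'][2]]/.02)
```

```text
t28.72 tcp board [0.0171 0.046 ] z0.1768 toolx deg board -144.28 tz [-0.001  0.    -1.   ] f board [0.21 0.72] fz-0.17 w0.000 j7 1.24
[-2.0113713   3.74458003 -0.27462135]
```

Next I'll return to the viewing pose, keeping the fingers shut and clear, and verify.

>>> arm_command([
  [[-0.5,0.94,-0.1,0,0,0,1],[-0.5,0.94,0,0,0,0,1],[-0.5,0.94,0,0,0,0,1],[-0.5,0.93,0,0,0,0,1],[0,0,0,0,0,0,0],[0,0,0,0,0,0,0],[0,0,0,0,0,0,0]],
])

```text
time: 29.3
tool_pos: [0.6042, 0.178, 0.1782]
eef_rot: [0.0, -0.253, 0.967, -0.0]
wrist_force: [-0.2, -0.7, 0.1]
gripper_width: 0.0363
gripper_force: 0.0
```

```bash
python3 gap.py w8 | grep -v before
python3 - <<'E'
import cv2,numpy as np
from cell import *
w=cv2.imread('pics/w8.png');a=cv2.resize(w[60:300,120:420],None,fx=2,fy=2,interpolation=cv2.INTER_CUBIC)[:480]
s=camera('scene')
b=cv2.resize(s[170:300,240:440],None,fx=1,fy=1)
out=np.zeros((480,800,3),np.uint8);out[:,:600]=a;out[:130,600:]=b;cv2.imwrite('pics/p8.png',out)
E
```

```text
t29.30 tcp board [0.0062 0.1297] z0.1782 toolx deg board -144.31 tz [ 0. -0. -1.] f board [-0.13 -0.73] fz0.12 w0.036 j7 1.13
now -0.02 edge 0.1063 line 0.1075 gap 0.0012
now -0.01 edge 0.1062 line 0.1074 gap 0.0012
now 0 edge 0.1062 line 0.1074 gap 0.0012
now 0.01 edge 0.1062 line 0.1074 gap 0.0012
now 0.02 edge 0.1062 line 0.1074 gap 0.0012
now 0.03 edge 0.1062 line 0.1074 gap 0.0012
```

View pics/p8.png

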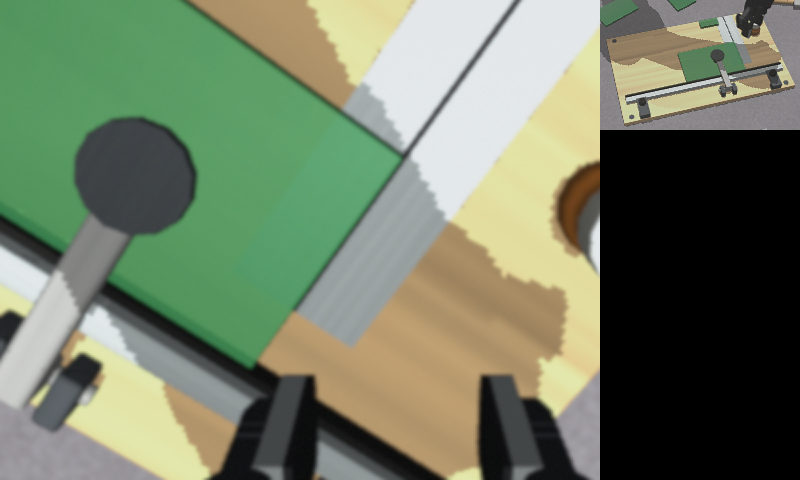

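The last picture shows the hold-down down on the glass, its button at (135,175). The lead edge, (405,155)-(255,365), lies on the scribed line, and the lip is in contact. I'll check the line's position in this same frame, on the free part of the line.

```bash
cat >> gap.py <<'E'
print('free line now:',[round(ys[np.argmin(prof(w,x,ys,.015).sum(1))],4) for x in(-.1,-.08,-.06,-.045)])
xs=np.arange(-.05,0,.0001)
for y in(.0,.08):
    m=np.array([proj([x,y],.025) for x in xs],np.float32)[None];g=cv2.remap(w,m[...,0],m[...,1],cv2.INTER_CUBIC)[0].astype(float);gr=g[:,1]/(g.sum(1)+1)
    print('near edge x at y',y,xs[np.argmax(gr>.42)])
E
python3 gap.py w9|tail -3; python3 gap.py w9|grep now|head -2
```

```text
free line now: [np.float64(0.1073), np.float64(0.1074), np.float64(0.1073), np.float64(0.1074)]
near edge x at y 0.0 -0.028699999999999393
near edge x at y 0.08 -0.028699999999999393
now -0.02 edge 0.1067 line 0.1079 gap 0.0012
now -0.01 edge 0.1067 line 0.1079 gap 0.0012
```

```bash
python3 -c "
from cell import *
print(job_done())"
```

```text
the job is handed in; nothing more can be done
None
```

I pressed the slab on the lip and slid it to the line, where it sits square with its leading edge about 0.6 mm short of the line's centre and the hold-down left down on the glass. The job is handed in at about 30 s; the final press on the lip I judged from position, not force.

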